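# Seat the aperture plate and set the electrode lift by clicks

### The job

Get the spare spark stand ready for its electrode to be locked: put the loose steel aperture plate, spigot down, into the bore in the top of the stand and press it down until it snaps in and sits level on the block. Only then swing the electrode-lift lever (the one with the black knob) against its spring, counting the clicks of its ratchet by feel, and stop after exactly three clicks: never go over the fourth. The lever springs back when let go, so finish with it still held there at the third click (somebody else will tighten the lock screw), and leave the tools lying around where they are.

Things in the scene. Friction and masses are not known exactly. Their poses are not given: they have to be found in the camera images.
- spark_stand: Spark stand, fixed to the bench: dark base 120 x 180 x 10 mm; on its right an 84 mm square aluminium block, on its left the lever. Origin: centre of the base's underside; x away from the robot, y towards the lever, z up; yaw within 0.3 rad. The block is centred at y = -45 mm, its flat top at z = 56 mm; the lever's pivot axis is at x = 0, y = +55 mm.
- seat (a point): Centre of the bore's mouth, level with the block's top (z = 56 mm). The bore is 43 mm wide and 20 mm deep; 4 mm below the face three spring balls stand 3.5 mm into it. A plate just laid in rests on them 3.5 to 5 mm too high, perhaps a little tilted; a downward push of about 10 N at its middle (12 to 18 N is safe) snaps it home.
- aperture_plate: Loose steel disc, 0.13 kg, flat on the bench, flange up. Flange 60 mm across, z = 8 to 14 mm; under it a spigot 40 mm across, 8 mm deep, with a 3 mm chamfer at its foot; a 14 mm hole in the middle. Origin: centre of the spigot's foot, z up. Take it by the flange's rim. Seated, the flange lies on the block's top and the origin is 8 mm below seat.
- lever: Electrode-lift lever, a flat steel bar that swings level. Origin on the pivot axis, x towards the knob; top of the bar 8 mm above the origin. At rest it lies on a stop, pointing to the robot and 30 degrees left (150 degrees from the stand's x axis). It is swung counter-clockwise seen from above (the knob moves to the right, across the stand's front), at most 1.25 rad.
- knob (a point): Middle of the upright black knob at the lever's end, 22 mm across, from 18 mm below this point (the bar's top) to 15 mm above it; 100 mm from the pivot axis. A spring drives it back: 6 N at rest, 8 N at the third click. The push needed here climbs to 9 to 12 N as the pawl mounts a tooth and falls to 2 to 6 N just past its tip: that fall is the click.
- pivot (a point): Point on the lever's vertical pivot axis, at the knob's height (73 mm above the bench).
- quadrant: Brass quadrant under the lever, fixed; origin on the pivot axis. The lever's pawl rides on its 5 teeth. It is set up to 0.1 rad off the stand's yaw, so the first click comes after 0.16 to 0.36 rad; each next one 0.20 rad (20 mm at the knob) on. Angle of the lever's x axis in the quadrant's frame with the pawl on tooth tips 1 to 5: 2.878, 3.078, 3.278, 3.478, 3.678 rad.
- spark_gauge: Bystander: stepped brass-coloured gauge standing upright, 24 mm wide, 45 mm high; origin at the centre of its foot, z up.
- tip_jar: Bystander: white screw jar with a blue cap, 42 mm wide, 61 mm high, behind the stand; origin at the centre of its foot, z up.
- electrode_brush: Bystander: thin blue brush lying on the bench, 128 x 9 mm; origin under its middle.
- hex_key: Bystander: hex key with an orange sleeve lying on the bench, 102 x 26 x 9 mm; origin under its middle.
There are look-alikes about, which are no part of the job. Several things have the shape of the aperture_plate; the one meant has the colours described above.

How it is judged:
By the outcome, as a careful person would: the job done as asked, in the order asked, and still so for the second after the job is handed in, while the arm keeps its last pose, push and grip.
It also fails if it takes over 69 s, if anything falls off the work surface, if the arm or the gripper's body presses on something with over 40 N, if the wrist force passes 120 N, or if a joint passes its speed limit or range.

### The arm

A 6-joint arm with a two-finger parallel gripper is mounted at the origin on a cart in front of the work surface, level with it; the furniture and walls round the work are solid. World frame = base frame: x ahead of the robot, y to its left, z up, the work surface at z = 0. Lengths are in m, angles in rad, forces in N, time in s.
With the tool pointing down it reaches from about 0.25 to 0.725 m from the base axis. Payload 4 kg.
Tool frame: the origin (TCP) lies midway between the tips of the shut fingers; the grasp point (between the pads) lies 19 mm behind it; z points along the fingers, y is the line along which they close (so a half turn about z gives the same grasp; the last joint's range is limited). The gripper opens to 85 mm and grips with 20 to 120 N. Pads are 22 mm wide; open, the fingers measure 114 mm over their backs; the gripper's body (76 mm by 85 mm) begins 54 mm behind the grasp point. The pads swing forward as they close: fully open they stand 13 mm farther back than shut.
Start: joints at [1.298, 0.241, 0.005, 1.335, 0, 1.571], TCP at [0.135, 0.482, 0.231] pointing down, gripper open.
Joint ranges: [-2.72, 2.72], [-1.05, 1.87], [-1.09, 1.28], [-1.99, 2.15], [-1.42, 1.44], [-3.14, 3.14]. Speed limits (rad/s): [2.79, 2.79, 3.14, 3.14, 3.14, 3.14].

### API

Orientations are given as a unit quaternion [x, y, z, w].
In Python, from workcell import bot gives the robot as it stands.
- The arm moves only by the tool move_arm, never from a script. Its argument "motion" is a list of rows, each an object of numbers: "x", "y", "z": the shift along the tool's x, y, z in cm; "yaw": the turn about the tool's z in degrees. A call has 1 to 20 rows; each row is the pose to reach, as a shift and turn from the pose commanded when the call began, along the tool's axes at that moment; what a row does not reach only later rows make up. A row lasts 1/8 s, in which the tool goes at most 62.5 mm and 10.7 degrees, less where a joint would pass 70% of its speed; a pose out of reach is approached as far as the arm can. A call with a gripper value outside its range is refused whole. "gripper" is the opening, from -1 (shut) to 1 (fully open), set as the call begins (left out, the last holds). The fingers move at their own pace and stop on an object; the grip force is fixed at half the most. Time passes only in rows, so rows that repeat a pose let the fingers close. It gives the time, the measured TCP pose, the force, the opening and the grip force at its end, in the units of the state.
- bot.get_obs(): the state, without advancing time (a new reading comes with each control period).
- bot.camera(name): name is "side" or "top"; returns the picture (400x640x3 uint8, blue, green, red); there is no depth.
- bot.camera_model(name): a dict with "K" (3x3 intrinsics, pixels), "dist" ([k1, k2, p1, p2, k3] as OpenCV has them; the pictures are not rectified), "world_from_camera" (4x4, takes a point from camera to world coordinates). Camera axes: x right, y down, z forward; pixel columns grow to the right and rows downward; lengths in m; the calibration is good to about 2 mm. A picture is of the moment at which its call begins. camera_model takes no time and is no camera call.
- bot.job_done(): hands the job in; it is judged then, once.
Trained networks look in the newest picture that a camera, given by its name, has taken for a name from the list of things; names that differ only in an ending like _2 or _b are one class to them, and where a whole thing is asked for, a point or a joint stands for the part that bears it (a point fixed in the world has none). Each returns a list of dicts, best first, with "score" (0 to 1); they miss things now and then, are a little off and sometimes report something else, mostly with a low value. They report only what shows in the picture. A call takes as long as a camera call. They do not tell look-alikes from the thing itself.
- bot.cut_out(camera, name): "mask" (400x640 bool, what is visible of it) and "centre" ([row, column] in pixels, amid what is visible of it).
The state is a dict: "clock": time; "joint_pos": joint angles; "joint_vel": joint speeds; "tau": joint torques, N m; "eef_pos": TCP position; "tool_rot": TCP orientation; "ft_force": force on the tool from outside, world axes, zero at the start; "ft_torque": the same for the moment, N m; "grip_width": finger opening in m; "grasp_force": force on a finger pad.
Only numpy, scipy, OpenCV 4.12 (cv2) and the standard library are available. Lean on these libraries where they do the work, as an engineer would, in place of code of your own. Each camera call takes 0.05 s, during which the arm holds its last target. There are 200 camera calls.

## Working session

There is one attempt and no reset: what is moved stays moved. The work goes in short steps, Python scripts to look and compute and a tool call to move; the robot and the scene stay as the last step left them, time stands still between calls to the robot, and variables do not carry over. Pictures are saved under pics/ and viewed, at most 10 in all, crops included, and the job is handed in when it is done.

Besides the shell and the picture viewer there is one more tool, called after "Emit:" as name([rows], argument=value, ...), one row to a line, values as JSON. move_arm: Moves the arm, as the interface text tells. Its arguments: {"type":"object","properties":{"motion":{"type":"array"},"gripper":{"type":"number"}},"required":["motion"]}

```bash
ls; mkdir -p pics; python3 - <<'E'
from workcell import bot
import cv2,numpy as np
for c in("side","top"):
    im=bot.camera(c);cv2.imwrite(f"pics/{c}0.png",im)
    m=bot.camera_model(c);print(c,np.round(m["K"],1).tolist(),np.round(m["dist"],3),np.round(m["world_from_camera"],3).tolist())
    for n in("aperture_plate","spark_stand","knob","spark_gauge","tip_jar"):
        print(n,[(round(d["score"],2),np.round(d["centre"]).tolist(),int(d["mask"].sum())) for d in bot.cut_out(c,n)])
print(bot.get_obs())
E
```

```text
pics
side [[496.5, 0.0, 321.3], [0.0, 496.5, 205.5], [0.0, 0.0, 1.0]] [-0.034  0.     0.     0.     0.   ] [[0.867, -0.287, 0.407, -0.0], [-0.497, -0.46, 0.736, -1.121], [-0.024, -0.841, -0.541, 0.791], [0.0, 0.0, 0.0, 1.0]]
aperture_plate [(0.77, [224.0, 288.0], 248), (0.7, [199.0, 256.0], 211)]
spark_stand [(0.64, [251.0, 353.0], 2718)]
knob [(0.71, [224.0, 320.0], 354)]
spark_gauge []
tip_jar [(0.68, [237.0, 412.0], 389)]
top [[430.3, 0.0, 319.9], [0.0, 430.3, 199.9], [0.0, 0.0, 1.0]] [-0.068  0.     0.     0.     0.   ] [[-0.022, -0.988, 0.152, 0.353], [-1.0, 0.022, -0.005, -0.102], [0.001, -0.152, -0.988, 1.337], [0.0, 0.0, 0.0, 1.0]]
aperture_plate [(0.79, [242.0, 228.0], 278), (0.76, [234.0, 262.0], 276), (0.5, [231.0, 313.0], 266)]
spark_stand [(0.71, [207.0, 381.0], 2127)]
knob [(0.53, [211.0, 354.0], 239)]
spark_gauge [(0.53, [154.0, 393.0], 229)]
tip_jar [(0.47, [151.0, 393.0], 205)]
{'clock': 0.6, 'joint_pos': array([1.29799571e+00, 2.40570726e-01, 5.01240449e-03, 1.33521621e+00,
       1.67386619e-05, 1.57081819e+00]), 'joint_vel': array([-5.34947294e-05, -1.20464725e-03,  4.64190504e-04,  2.70870673e-04,
       -2.03548690e-03, -1.59661476e-03]), 'tau': array([ 1.49693762e-03, -3.71973467e+01,  2.52570820e+01,  1.37415005e-03,
        1.39564063e-04, -1.66785625e-06]), 'eef_pos': array([0.13470967, 0.48151069, 0.23132584]), 'tool_rot': array([ 1.35988572e-01,  9.90710406e-01,  1.19348289e-05, -6.80982938e-06]), 'ft_force': array([-0.93560955,  0.20652156, -0.19208429]), 'ft_torque': array([0.01342026, 0.04770958, 0.01232214]), 'grasp_force': 0.0, 'grip_width': 0.08557753535171723}
```

```bash
python3 - <<'E'
import cv2
a=cv2.imread("pics/top0.png")[110:290,190:450];b=cv2.imread("pics/side0.png")[150:330,210:470]
cv2.imwrite("pics/a.png",cv2.resize(a,None,fx=3,fy=3,interpolation=cv2.INTER_CUBIC))
cv2.imwrite("pics/b.png",cv2.resize(b,None,fx=3,fy=3,interpolation=cv2.INTER_CUBIC))
E
```

```text
(no output)
```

View pics/a.png

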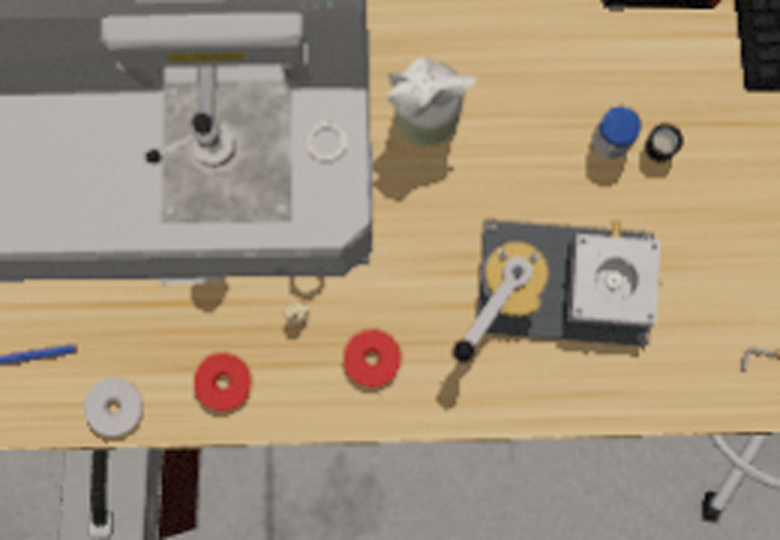

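View pics/b.png

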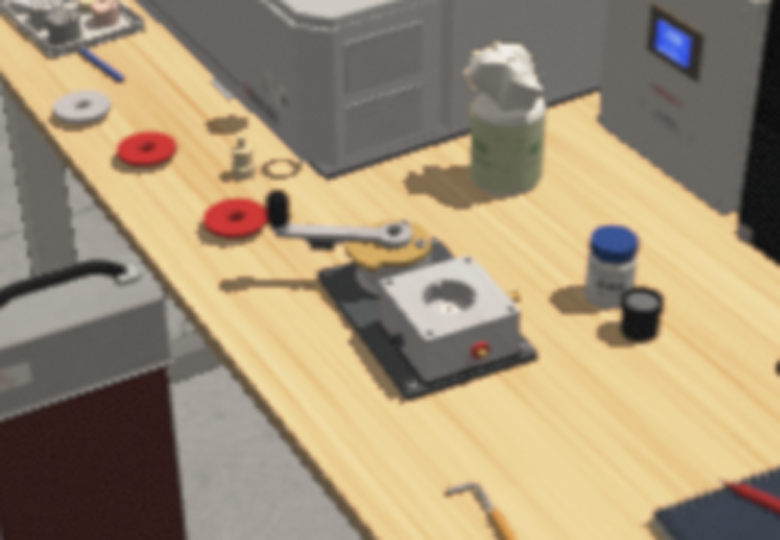

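The three ring discs in the top picture (col,row) are grey at (228,246), red at (264,237) and red at (314,229). The grey one fits "steel", and in the side view it is at (237,186). The stand is at about (381,207) in the top view, with its block on the right and the lever knob at (345,227). Next I'll measure and confirm with a crop.

```bash
cat >h.py <<'E'
import numpy as np,cv2
from scipy.optimize import least_squares
from workcell import bot
CM={c:bot.camera_model(c) for c in("side","top")}
def proj(c,P):
    m=CM[c];T=np.linalg.inv(np.array(m["world_from_camera"]))
    r,_=cv2.Rodrigues(T[:3,:3])
    return cv2.projectPoints(np.array(P,float).reshape(-1,1,3),r,T[:3,3],np.array(m["K"]),np.array(m["dist"]))[0].reshape(-1,2)
def tri(px):  # dict cam->(col,row)
    f=lambda p:np.concatenate([proj(c,p)[0]-px[c] for c in px])
    s=least_squares(f,[.5,0,.03]);return s.x,np.round(s.fun,1)
def onplane(c,px,z):
    return least_squares(lambda p:proj(c,[p[0],p[1],z])[0]-px,[.5,0]).x
def blob(im,box,smax,vmin,near,vmax=256):
    x0,y0,x1,y1=box;k=4
    a=cv2.resize(im[y0:y1,x0:x1],None,fx=k,fy=k,interpolation=cv2.INTER_CUBIC)
    h=cv2.cvtColor(a,cv2.COLOR_BGR2HSV);m=((h[...,1]<smax)&(h[...,2]>vmin)&(h[...,2]<vmax)).astype(np.uint8)
    cs,_=cv2.findContours(m,cv2.RETR_EXTERNAL,cv2.CHAIN_APPROX_NONE)
    q=((near[0]-x0+.5)*k,(near[1]-y0+.5)*k)
    c=max(cs,key=lambda c:(cv2.pointPolygonTest(c,q,False)>=0)*1e6+cv2.contourArea(c))
    return ((c.reshape(-1,2)+.5)/k-.5+[x0,y0]).astype(np.float32)
E
python3 - <<'E'
from h import *
T=cv2.imread("pics/top0.png");S=cv2.imread("pics/side0.png")
out=[]
el={}
for c,im,b,n in(("top",T,(210,228,246,264),(222,246)),("side",S,(222,174,252,198),(232,186))):
    k=blob(im,b,70,110,n);e=cv2.fitEllipse(k);el[c]=e[0];print(c,np.round(e[0],2),np.round(e[1],1),len(k))
print("plate tri",tri(el), onplane("top",el["top"],.014),onplane("side",el["side"],.014))
cn={}
for c,im,b,n in(("top",T,(374,180,415,225),(382,196)),("side",S,(330,228,390,270),(345,255))):
    h=cv2.cvtColor(im,cv2.COLOR_BGR2HSV);print(c,h[n[1],n[0]])
kb={}
z=lambda im,x0,y0,x1,y1,k:cv2.resize(im[y0:y1,x0:x1],None,fx=k,fy=k,interpolation=cv2.INTER_CUBIC)
p=np.zeros((600,800,3),np.uint8)
def put(a,r,c):p[r:r+a.shape[0],c:c+a.shape[1]]=a
put(z(T,206,224,246,264,7),0,0);put(z(T,335,176,415,236,6),0,300);put(z(S,220,170,258,200,7),390,0);put(z(S,300,205,385,245+3,6),345,280)
cv2.imwrite("pics/c.png",p)
E
```

```text
top [227.24 245.22] [19.6 20.2] 227
side [236.89 185.07] [11.2 19.7] 193
plate tri (array([0.42083883, 0.17987704, 0.01185508]), array([-0.1,  0.2,  0.2, -0. ])) [0.42137879 0.17921384] [0.41901883 0.17652829]
top [  8  11 181]
side [ 11  14 151]Traceback (most recent call last):
  File "<stdin>", line 15, in <module>
  File "<stdin>", line 14, in put
ValueError: could not broadcast input array from shape (258,510,3) into shape (255,510,3)
```

```bash
python3 - <<'E'
from h import *
T=cv2.imread("pics/top0.png");S=cv2.imread("pics/side0.png")
z=lambda im,x0,y0,x1,y1,k:cv2.resize(im[y0:y1,x0:x1],None,fx=k,fy=k,interpolation=cv2.INTER_CUBIC)
p=np.zeros((600,800,3),np.uint8)
def put(a,r,c):p[r:r+a.shape[0],c:c+a.shape[1]]=a
put(z(T,206,224,246,264,6),0,0);put(z(T,335,176,415,226,6),0,300);put(z(S,220,170,258,200,6),310,0);put(z(S,300,205,385,285,3.5),310,300)
cv2.imwrite("pics/c.png",p)
V=cv2.cvtColor(T,cv2.COLOR_BGR2HSV)[...,2]
P=cv2.cvtColor(S,cv2.COLOR_BGR2HSV)
cn={}
for c,im,b,n,v in(("top",T,(374,180,415,225),(383,192),125),("side",S,(330,228,390,270),(345,252),128)):
    k=blob(im,b,45,v,n);r=cv2.approxPolyDP(cv2.convexHull(k),2.0,True);print(c,cv2.contourArea(k),np.round(r.reshape(-1,2),1).tolist(),np.round(cv2.minAreaRect(k)[0],1),cv2.minAreaRect(k)[1])
E
```

```text
top 779.90625 [[406.8999938964844, 187.60000610351562], [409.3999938964844, 190.39999389648438], [407.8999938964844, 217.10000610351562], [381.1000061035156, 215.39999389648438], [381.8999938964844, 187.89999389648438]] [394.9 202.2] (28.197124481201172, 30.225515365600586)
side 785.9375 [[382.1000061035156, 253.10000610351562], [351.6000061035156, 263.1000061035156], [336.1000061035156, 243.10000610351562], [365.8999938964844, 235.39999389648438]] [359.1 248.2] (25.31056022644043, 41.33020782470703)
```

View pics/c.png

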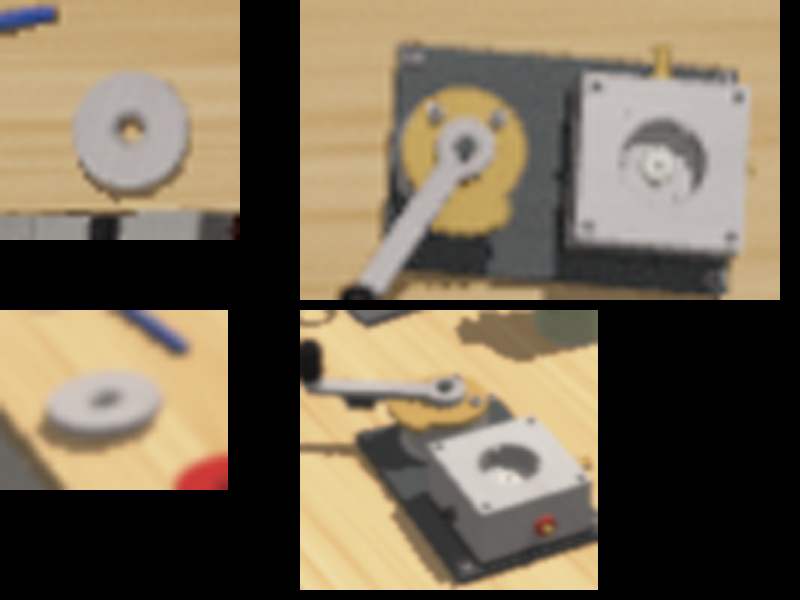

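The first crop confirms the grey steel disc. The bore sits at the block's centre.

```bash
python3 - <<'E'
from h import *
C={"top":[(382,188),(409.4,189.4),(408,217.4),(380.6,216)],"side":[(365.9,235.4),(382.1,253.1),(351.6,263.1),(336.1,243.1)]}
L=np.array([(42,-3),(42,-87),(-42,-87),(-42,-3)])/1000
def pts(s,L,z):
    c,q=np.cos(s[2]),np.sin(s[2]);return np.c_[s[0]+c*L[:,0]-q*L[:,1],s[1]+q*L[:,0]+c*L[:,1],np.full(len(L),z)]
for cs in(["top"],["side"],["top","side"]):
    f=lambda s:np.concatenate([(proj(c,pts(s,L,s[3] if len(cs)>1 else .056))-C[c]).ravel() for c in cs])
    r=least_squares(f,[.5,-.2,0,.05]);s=r.x
    print(cs,np.round(s,4),"seat",np.round(pts(s,np.array([[0,-.045]]),s[3]),4),"rms",np.sqrt(np.mean(r.fun**2)).round(2), "pivot",np.round(pts(s,np.array([[0,.055]]),.073),4))
a=s[2]+np.radians(150);piv=pts(s,np.array([[0,.055]]),.073)[0]
kn=piv+.1*np.array([np.cos(a),np.sin(a),0]);print("knob model",kn)
# knob colour blob: dark
for c,im,g in(("top",cv2.imread("pics/top0.png"),(344,226)),("side",cv2.imread("pics/side0.png"),(302,219))):
    print(c,"pred",proj(c,[kn])[0],"pivpred",proj(c,[piv])[0])
    V=cv2.cvtColor(im,cv2.COLOR_BGR2GRAY);x,y=g;sub=V[y-9:y+10,x-9:x+10]<60;ys,xs=np.where(sub);print(xs.mean()+x-9,ys.mean()+y-9,len(xs))
E
```

```text
['top'] [ 0.54   -0.2898 -0.0858  0.05  ] seat [[ 0.5361 -0.3346  0.05  ]] rms 0.28 pivot [[ 0.5447 -0.235   0.073 ]]
['side'] [ 0.5391 -0.2903 -0.1028  0.05  ] seat [[ 0.5345 -0.335   0.05  ]] rms 0.49 pivot [[ 0.5447 -0.2356  0.073 ]]
['top', 'side'] [ 0.5398 -0.2895 -0.0947  0.0551] seat [[ 0.5356 -0.3343  0.0551]] rms 0.45 pivot [[ 0.545  -0.2348  0.073 ]]
knob model [ 0.4635315 -0.1767969  0.073    ]
top pred [343.81008905 227.35921197] pivpred [362.44472227 199.5891165 ]
344.75 226.58333333333334 36
side pred [301.70927231 219.68135525] pivpred [340.68417969 221.07188508]
301.80645161290323 219.83870967741936 62
```

Emit:
move_arm([
  {"x": -5.1, "y": -3.1, "z": 0},
  {"x": -10.2, "y": -6.1, "z": 1},
  {"x": -15.3, "y": -9.2, "z": 2},
  {"x": -20.4, "y": -12.2, "z": 4},
  {"x": -25.5, "y": -15.3, "z": 7},
  {"x": -30.6, "y": -18.3, "z": 10},
  {"x": -35.7, "y": -21.4, "z": 13.1},
  {"x": -35.7, "y": -21.4, "z": 13.1},
  {"x": -35.7, "y": -21.4, "z": 13.1},
], gripper=1)

```text
invalid input at $.motion[0]: expected keys x, y, z, yaw
```

Emit:
move_arm([
  {"x": -5.1, "y": -3.1, "z": 0, "yaw": 0},
  {"x": -10.2, "y": -6.1, "z": 1, "yaw": 0},
  {"x": -15.3, "y": -9.2, "z": 2, "yaw": 0},
  {"x": -20.4, "y": -12.2, "z": 4, "yaw": 0},
  {"x": -25.5, "y": -15.3, "z": 7, "yaw": 0},
  {"x": -30.6, "y": -18.3, "z": 10, "yaw": 0},
  {"x": -35.7, "y": -21.4, "z": 13.1, "yaw": 0},
  {"x": -35.7, "y": -21.4, "z": 13.1, "yaw": 0},
  {"x": -35.7, "y": -21.4, "z": 13.1, "yaw": 0},
], gripper=1)

```text
clock: 1.72
eef_pos: [0.4208, 0.1788, 0.1]
tool_rot: [0.137, 0.991, -0.0, -0.001]
ft_force: [-0.3, -0.1, -0.0]
grip_width: 0.085
grasp_force: 0.0
```

Emit:
move_arm([
  {"x": 0, "y": 0, "z": 5, "yaw": 0},
  {"x": 0, "y": 0, "z": 8, "yaw": 0},
  {"x": 0, "y": 0, "z": 9.8, "yaw": 0},
  {"x": 0, "y": 0, "z": 9.8, "yaw": 0},
  {"x": 0, "y": 0, "z": 9.8, "yaw": 0},
])

```text
clock: 2.35
eef_pos: [0.4214, 0.1806, 0.0036]
tool_rot: [0.135, 0.991, 0.001, 0.001]
ft_force: [0.4, 0.6, 0.2]
grip_width: 0.0853
grasp_force: 0.0
```

```bash
python3 - <<'E'
from h import *
o=bot.get_obs();print(np.round(o["joint_pos"],3),o["eef_pos"],o["ft_force"])
z=lambda im,x0,y0,x1,y1,k:cv2.resize(im[y0:y1,x0:x1],None,fx=k,fy=k,interpolation=cv2.INTER_CUBIC)
a=z(bot.camera("top"),195,215,260,275,6);b=z(bot.camera("side"),205,150,270,210,6)
cv2.imwrite("pics/d.png",np.hstack([a,b]))
E
```

```text
[ 0.405  0.398 -0.445  0.726  0.     0.676] [0.42138613 0.18060398 0.00359127] [0.37832311 0.57671422 0.20135109]
```

View pics/d.png

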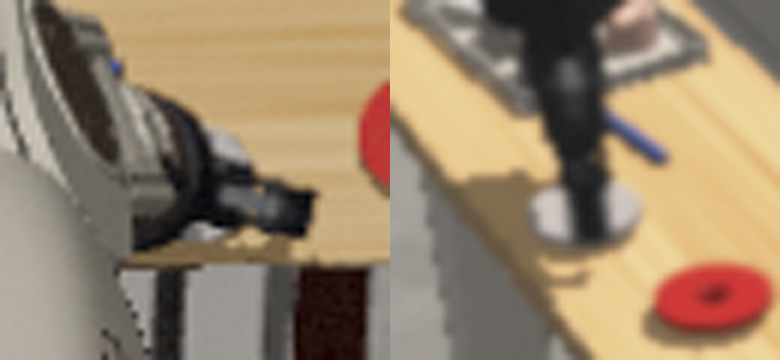

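Side view: the near finger stands just in front of the disc's rim at its middle, (590,215) in the crop. It's aligned, so I'll close.

Emit:
move_arm([
  {"x": 0, "y": 0, "z": 0.1, "yaw": 0},
  {"x": 0, "y": 0, "z": 0.1, "yaw": 0},
  {"x": 0, "y": 0, "z": 0.1, "yaw": 0},
  {"x": 0, "y": 0, "z": 0.1, "yaw": 0},
  {"x": 0, "y": 0, "z": 0.1, "yaw": 0},
  {"x": 0, "y": 0, "z": 0.1, "yaw": 0},
], gripper=-1)

```text
clock: 3.2
eef_pos: [0.4214, 0.1795, 0.0025]
tool_rot: [0.136, 0.991, 0.001, 0.001]
ft_force: [-2.2, -1.4, 8.2]
grip_width: 0.0573
grasp_force: 61.9
```

Emit:
move_arm([
  {"x": 0, "y": 0, "z": -1, "yaw": 0},
  {"x": 0, "y": 0, "z": -4, "yaw": 0},
  {"x": 0, "y": 0, "z": -9, "yaw": 0},
  {"x": 0, "y": 0, "z": -13, "yaw": 0},
  {"x": 0, "y": 0, "z": -13, "yaw": 0},
  {"x": 0, "y": 0, "z": -13, "yaw": 0},
])

```text
clock: 3.95
eef_pos: [0.4202, 0.1789, 0.1308]
tool_rot: [0.136, 0.991, -0.0, -0.0]
ft_force: [-0.4, 0.1, -1.4]
grip_width: 0.0569
grasp_force: 64.2
```

```bash
python3 - <<'E'
from h import *
o=bot.get_obs();print(np.round(o["joint_pos"],3),o["eef_pos"],o["tool_rot"],o["ft_force"],o["grip_width"])
z=lambda im,x0,y0,x1,y1,k:cv2.resize(im[y0:y1,x0:x1],None,fx=k,fy=k,interpolation=cv2.INTER_CUBIC)
p=o["eef_pos"];c=proj("side",[p])[0].astype(int);print(c)
b=z(bot.camera("side"),c[0]-35,c[1]-35,c[0]+35,c[1]+35,8)
cv2.imwrite("pics/e.png",b)
E
```

```text
[ 0.402  0.23  -0.284  1.058  0.     0.675] [0.42023111 0.17890294 0.13079539] [ 1.36058488e-01  9.90700676e-01 -2.59752396e-04 -4.37045014e-04] [-0.36485329  0.11535362 -1.38944155] 0.056852217765722635
[232 150]
```

View pics/e.png

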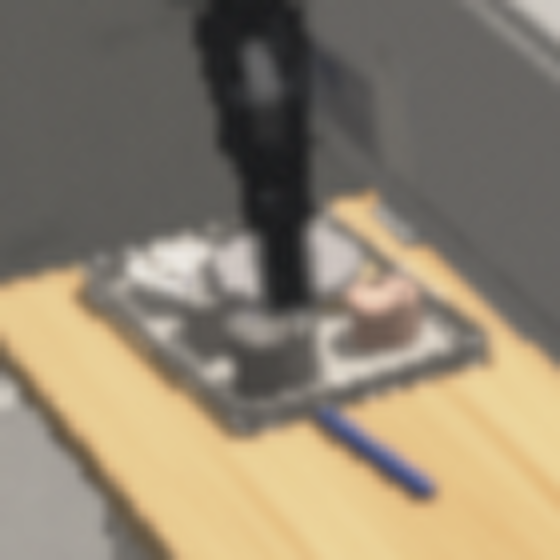

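The disc is gripped and hanging level under the fingers (crop 285,270). Carrying it to the stand.

Emit:
move_arm([
  {"x": -1.5, "y": -4.3, "z": 0, "yaw": 0},
  {"x": -3.5, "y": -9, "z": 0, "yaw": 0},
  {"x": -6, "y": -13.5, "z": 0, "yaw": 0},
  {"x": -8.5, "y": -18, "z": 0, "yaw": 0},
  {"x": -11, "y": -22.5, "z": 0, "yaw": 0},
  {"x": -13.5, "y": -27, "z": 0, "yaw": 0},
  {"x": -16.5, "y": -31.5, "z": 0, "yaw": 0},
  {"x": -19, "y": -36, "z": 0, "yaw": 0},
  {"x": -22, "y": -41, "z": 0.5, "yaw": 0},
  {"x": -24, "y": -45, "z": 1.5, "yaw": 0},
  {"x": -25, "y": -46.3, "z": 3, "yaw": 0},
  {"x": -25, "y": -46.3, "z": 3, "yaw": 0},
  {"x": -25, "y": -46.3, "z": 3, "yaw": 0},
])

```text
clock: 5.62
eef_pos: [0.5362, -0.3323, 0.1004]
tool_rot: [0.135, 0.991, 0.001, -0.001]
ft_force: [-0.3, -0.9, -0.3]
grip_width: 0.057
grasp_force: 64.3
```

```bash
python3 - <<'E'
from h import *
o=bot.get_obs();print(np.round(o["joint_pos"],3),o["eef_pos"],o["tool_rot"],o["ft_force"],o["grip_width"])
z=lambda im,x0,y0,x1,y1,k:cv2.resize(im[y0:y1,x0:x1],None,fx=k,fy=k,interpolation=cv2.INTER_CUBIC)
S=bot.camera("side");T=bot.camera("top");cv2.imwrite("pics/s1.png",S);cv2.imwrite("pics/t1.png",T)
p=o["eef_pos"]
print("flange-top centre expected",proj("side",[p+[0,0,.0115]]),"seat",proj("side",[[.5358,-.3345,.056]]))
cv2.imwrite("pics/f.png",np.hstack([z(S,320,200,400,280,5),z(T,355,170,435,250,5)]))
E
```

```text
[-0.555  0.579  0.169  1.164  0.    -0.283] [ 0.5362181  -0.33232705  0.10038099] [ 1.35384995e-01  9.90792027e-01  7.74260308e-04 -1.20968061e-03] [-0.30201447 -0.91148123 -0.31927687] 0.05699582431767738
flange-top centre expected [[359.28747006 228.60389943]] seat [[359.23256865 248.02665048]]
```

View pics/f.png

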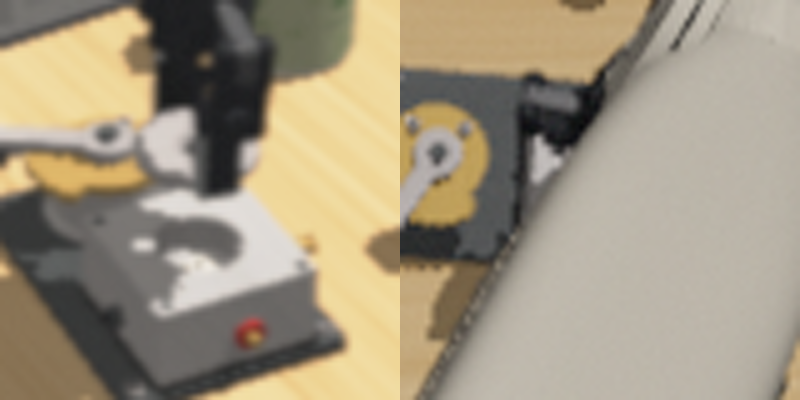

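The disc appears at side pixel (360,230), against (359,229) expected, so it's over the bore. Lowering.

Emit:
move_arm([
  {"x": 0, "y": -0.1, "z": 1.5, "yaw": 0},
  {"x": 0, "y": -0.1, "z": 3, "yaw": 0},
  {"x": 0, "y": -0.1, "z": 3.6, "yaw": 0},
  {"x": 0, "y": -0.1, "z": 3.6, "yaw": 0},
  {"x": 0, "y": -0.1, "z": 3.6, "yaw": 0},
])

```text
clock: 6.35
eef_pos: [0.5369, -0.3352, 0.0656]
tool_rot: [0.136, 0.991, -0.0, 0.0]
ft_force: [-0.6, -0.2, -1.5]
grip_width: 0.0568
grasp_force: 64.3
```

Emit:
move_arm([
  {"x": 0.1, "y": 0.05, "z": 0.3, "yaw": 0},
  {"x": 0.1, "y": 0.05, "z": 0.6, "yaw": 0},
  {"x": 0.1, "y": 0.05, "z": 0.9, "yaw": 0},
  {"x": 0.1, "y": 0.05, "z": 0.9, "yaw": 0},
  {"x": 0.1, "y": 0.05, "z": 0.9, "yaw": 0},
])

```text
clock: 6.98
eef_pos: [0.5358, -0.3345, 0.0565]
tool_rot: [0.136, 0.991, -0.0, 0.0]
ft_force: [1.0, -1.3, -0.5]
grip_width: 0.0569
grasp_force: 64.5
```

Free at 56.5 mm, with the foot already about 2 mm into the mouth. I'll go lower in small steps.

Emit:
move_arm([
  {"x": 0, "y": 0, "z": 0.1, "yaw": 0},
  {"x": 0, "y": 0, "z": 0.2, "yaw": 0},
  {"x": 0, "y": 0, "z": 0.2, "yaw": 0},
  {"x": 0, "y": 0, "z": 0.2, "yaw": 0},
])

```text
clock: 7.48
eef_pos: [0.5361, -0.3349, 0.055]
tool_rot: [0.136, 0.991, -0.001, 0.001]
ft_force: [-0.5, -4.0, 5.7]
grip_width: 0.0571
grasp_force: 64.8
```

Emit:
move_arm([
  {"x": 0, "y": 0, "z": 0.1, "yaw": 0},
  {"x": 0, "y": 0, "z": 0.1, "yaw": 0},
  {"x": 0, "y": 0, "z": 0.1, "yaw": 0},
  {"x": 0, "y": 0, "z": 0.1, "yaw": 0},
  {"x": 0, "y": 0, "z": -2, "yaw": 0},
  {"x": 0, "y": 0, "z": -5, "yaw": 0},
  {"x": 0, "y": 0, "z": -5, "yaw": 0},
], gripper=1)

```text
clock: 8.35
eef_pos: [0.5377, -0.3353, 0.1073]
tool_rot: [0.136, 0.991, -0.001, 0.003]
ft_force: [0.4, 0.0, -0.5]
grip_width: 0.0854
grasp_force: 0.0
```

```bash
python3 - <<'E'
from h import *
o=bot.get_obs();print(o["eef_pos"],o["ft_force"],o["grip_width"])
z=lambda im,x0,y0,x1,y1,k:cv2.resize(im[y0:y1,x0:x1],None,fx=k,fy=k,interpolation=cv2.INTER_CUBIC)
S=bot.camera("side");cv2.imwrite("pics/g.png",z(S,315,195,400,275,7))
E
```

```text
[ 0.53767165 -0.33526997  0.10725215] [ 0.39087646  0.004828   -0.48224283] 0.08536727445495355
```

View pics/g.png

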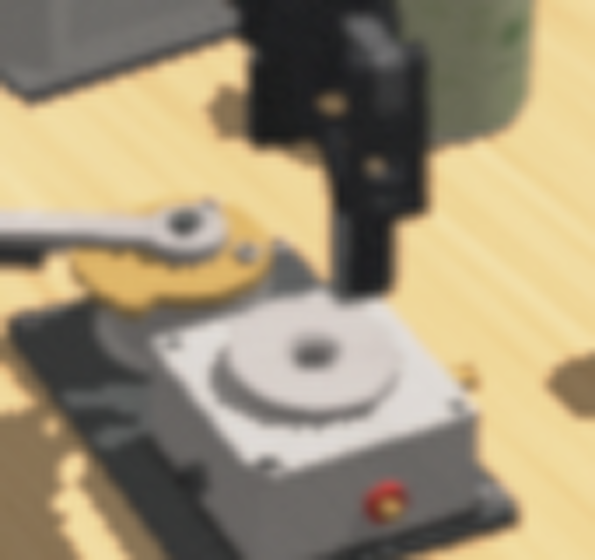

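The disc is laid in the bore, flange slightly proud, with its centre hole at side pixel (360,245). Now I'll shut the gripper and press the middle.

Emit:
move_arm([
  {"x": 0, "y": 0, "z": 0, "yaw": 0},
  {"x": 0, "y": 0, "z": 0, "yaw": 0},
  {"x": 0, "y": 0, "z": 0, "yaw": 0},
  {"x": 0, "y": 0, "z": 0, "yaw": 0},
  {"x": 0, "y": 0, "z": 1.5, "yaw": 0},
  {"x": 0, "y": 0, "z": 2.8, "yaw": 0},
  {"x": 0, "y": 0, "z": 3.2, "yaw": 0},
  {"x": 0, "y": 0, "z": 3.2, "yaw": 0},
], gripper=-1)

```text
clock: 9.4
eef_pos: [0.5353, -0.3339, 0.0714]
tool_rot: [0.136, 0.991, 0.0, -0.001]
ft_force: [-0.0, 0.9, 0.4]
grip_width: 0.0
grasp_force: 0.0
```

Emit:
move_arm([
  {"x": 0, "y": 0, "z": 0.2, "yaw": 0},
  {"x": 0, "y": 0, "z": 0.4, "yaw": 0},
  {"x": 0, "y": 0, "z": 0.6, "yaw": 0},
  {"x": 0, "y": 0, "z": 0.6, "yaw": 0},
])

```text
clock: 9.9
eef_pos: [0.5359, -0.3344, 0.0665]
tool_rot: [0.136, 0.991, -0.0, 0.0]
ft_force: [-0.0, -0.2, 0.6]
grip_width: 0.0005
grasp_force: 0.2
```

Emit:
move_arm([
  {"x": 0, "y": 0, "z": 0.1, "yaw": 0},
  {"x": 0, "y": 0, "z": 0.15, "yaw": 0},
  {"x": 0, "y": 0, "z": 0.15, "yaw": 0},
])

```text
clock: 10.28
eef_pos: [0.5361, -0.3345, 0.0658]
tool_rot: [0.136, 0.991, -0.0, 0.001]
ft_force: [-0.9, 0.3, 5.8]
grip_width: 0.0001
grasp_force: 2.6
```

Emit:
move_arm([
  {"x": 0, "y": 0, "z": 0.05, "yaw": 0},
  {"x": 0, "y": 0, "z": 0.1, "yaw": 0},
  {"x": 0, "y": 0, "z": 0.1, "yaw": 0},
])

```text
clock: 10.65
eef_pos: [0.5365, -0.3348, 0.0652]
tool_rot: [0.136, 0.991, -0.001, 0.001]
ft_force: [-0.4, -0.5, 6.6]
grip_width: -0.0001
grasp_force: 3.0
```

Emit:
move_arm([
  {"x": 0, "y": 0, "z": 0.1, "yaw": 0},
  {"x": 0, "y": 0, "z": 0.15, "yaw": 0},
  {"x": 0, "y": 0, "z": 0.15, "yaw": 0},
])

```text
clock: 11.02
eef_pos: [0.5357, -0.3342, 0.0621]
tool_rot: [0.136, 0.991, 0.0, -0.0]
ft_force: [0.5, 0.5, 3.9]
grip_width: -0.0002
grasp_force: 1.9
```

It snapped: the top is now at 62 mm. I'll push to about 12–15 N to confirm.

Emit:
move_arm([
  {"x": 0, "y": 0, "z": 0.1, "yaw": 0},
  {"x": 0, "y": 0, "z": 0.12, "yaw": 0},
  {"x": 0, "y": 0, "z": 0.12, "yaw": 0},
])

```text
clock: 11.4
eef_pos: [0.5357, -0.3341, 0.0621]
tool_rot: [0.136, 0.991, -0.0, 0.0]
ft_force: [-1.9, 1.8, 8.8]
grip_width: 0.0002
grasp_force: 3.9
```

Emit:
move_arm([
  {"x": 0, "y": 0, "z": 0.08, "yaw": 0},
  {"x": 0, "y": 0, "z": 0.1, "yaw": 0},
  {"x": 0, "y": 0, "z": 0.1, "yaw": 0},
])

```text
clock: 11.78
eef_pos: [0.5358, -0.3342, 0.0621]
tool_rot: [0.136, 0.991, -0.0, 0.0]
ft_force: [-4.0, 1.7, 11.8]
grip_width: -0.0
grasp_force: 6.1
```

Solid at 62.1 mm under about 12 N, so it's seated. I'll retract over the knob and check with the camera.

Emit:
move_arm([
  {"x": 0, "y": 0, "z": -3, "yaw": 0},
  {"x": 0, "y": 0, "z": -7, "yaw": 0},
  {"x": 2.5, "y": 3, "z": -8, "yaw": 5},
  {"x": 5.5, "y": 6.5, "z": -8, "yaw": 10},
  {"x": 8.5, "y": 10, "z": -8, "yaw": 15},
  {"x": 11.3, "y": 13, "z": -8, "yaw": 20},
  {"x": 11.3, "y": 13, "z": -8, "yaw": 20},
  {"x": 11.3, "y": 13, "z": -8, "yaw": 20},
], gripper=0)

```text
clock: 12.78
eef_pos: [0.4624, -0.1788, 0.1401]
tool_rot: [0.306, 0.952, -0.0, 0.0]
ft_force: [-0.2, -1.1, 0.3]
grip_width: 0.0422
grasp_force: 0.0
```

```bash
python3 - <<'E'
from h import *
o=bot.get_obs();print(o["eef_pos"],o["tool_rot"],o["ft_force"],o["grip_width"],np.round(o["joint_pos"],2))
z=lambda im,x0,y0,x1,y1,k:cv2.resize(im[y0:y1,x0:x1],None,fx=k,fy=k,interpolation=cv2.INTER_CUBIC)
S=bot.camera("side");cv2.imwrite("pics/i.png",z(S,275,175,395,275,6.5))
print(proj("side",[o["eef_pos"]]))
E
```

```text
[ 0.46238703 -0.17877346  0.14007161] [ 3.05536224e-01  9.52180410e-01 -1.20609396e-04  2.62609761e-04] [-0.16670119 -1.07351906  0.2518582 ] 0.04216703076752369 [-0.37  0.29 -0.17  1.11 -0.    0.25]
[[300.44843851 197.93386713]]
```

View pics/i.png

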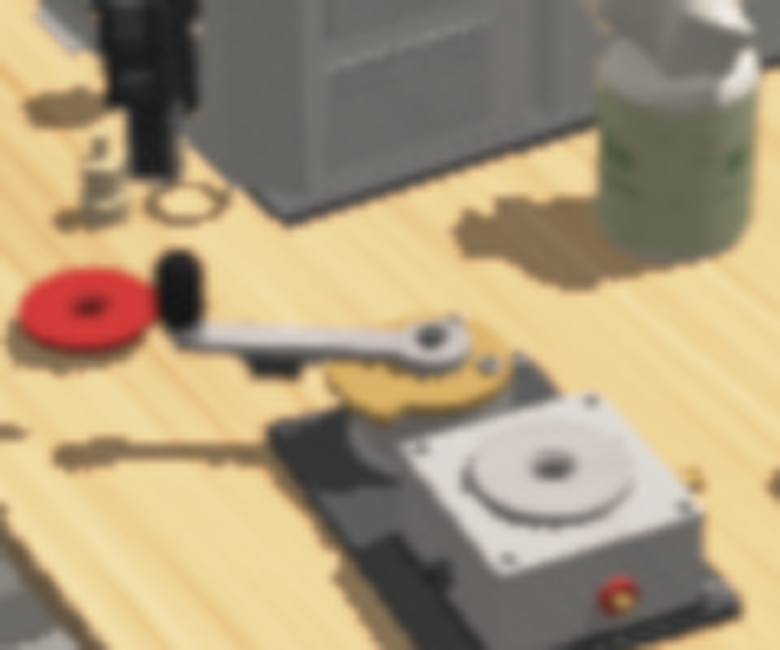

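The plate sits level on the block at (553,465) in the crop, and the lever is still at rest with its knob at (178,292). I'll descend around the knob and grip it.

Emit:
move_arm([
  {"x": 0, "y": 0, "z": 3, "yaw": 0},
  {"x": 0, "y": 0, "z": 6, "yaw": 0},
  {"x": 0, "y": 0, "z": 7.8, "yaw": 0},
  {"x": 0, "y": 0, "z": 7.8, "yaw": 0},
  {"x": 0, "y": 0, "z": 7.8, "yaw": 0},
])

```text
clock: 13.45
eef_pos: [0.4628, -0.1794, 0.0626]
tool_rot: [0.306, 0.952, -0.0, 0.001]
ft_force: [1.0, -0.2, 0.5]
grip_width: 0.0429
grasp_force: 0.0
```

Emit:
move_arm([
  {"x": 0, "y": 0, "z": 0, "yaw": 0},
  {"x": 0, "y": 0, "z": 0, "yaw": 0},
  {"x": 0, "y": 0, "z": 0, "yaw": 0},
  {"x": 0, "y": 0, "z": 0, "yaw": 0},
  {"x": 0, "y": 0, "z": 0, "yaw": 0},
], gripper=-1)

```text
clock: 14.08
eef_pos: [0.4636, -0.1781, 0.0634]
tool_rot: [0.306, 0.952, 0.001, 0.002]
ft_force: [1.9, 4.8, 6.1]
grip_width: 0.0201
grasp_force: 59.0
```

Gripped: the measured knob angle is 145°, at radius 99 mm from the pivot. Tool x is radial, so counter-clockwise is −y with yaw negative. First 12 mm of arc, safely short of click 1.

Emit:
move_arm([
  {"x": -0.01, "y": -0.4, "z": 0, "yaw": -2.3},
  {"x": -0.03, "y": -0.8, "z": 0, "yaw": -4.6},
  {"x": -0.07, "y": -1.2, "z": 0, "yaw": -6.9},
  {"x": -0.07, "y": -1.2, "z": 0, "yaw": -6.9},
  {"x": -0.07, "y": -1.2, "z": 0, "yaw": -6.9},
])

```text
clock: 14.7
eef_pos: [0.4571, -0.1885, 0.0634]
tool_rot: [0.248, 0.969, 0.001, 0.002]
ft_force: [3.0, 4.1, 5.5]
grip_width: 0.0201
grasp_force: 59.0
```

Emit:
move_arm([
  {"x": -0.01, "y": -0.2, "z": 0, "yaw": -1.1},
  {"x": -0.01, "y": -0.4, "z": 0, "yaw": -2.3},
  {"x": -0.01, "y": -0.4, "z": 0, "yaw": -2.3},
])

```text
clock: 15.08
eef_pos: [0.4553, -0.1919, 0.0634]
tool_rot: [0.228, 0.974, 0.001, 0.002]
ft_force: [2.5, 4.6, 5.7]
grip_width: 0.02
grasp_force: 59.0
```

Emit:
move_arm([
  {"x": -0.01, "y": -0.2, "z": 0, "yaw": -1.1},
  {"x": -0.01, "y": -0.4, "z": 0, "yaw": -2.3},
  {"x": -0.01, "y": -0.4, "z": 0, "yaw": -2.3},
])

```text
clock: 15.45
eef_pos: [0.4537, -0.1953, 0.0634]
tool_rot: [0.209, 0.978, 0.001, 0.002]
ft_force: [2.8, 5.5, 6.0]
grip_width: 0.0198
grasp_force: 59.0
```

Emit:
move_arm([
  {"x": 0, "y": -0.2, "z": 0, "yaw": -1.1},
  {"x": 0, "y": -0.3, "z": 0, "yaw": -1.7},
  {"x": 0, "y": -0.3, "z": 0, "yaw": -1.7},
])

```text
clock: 15.82
eef_pos: [0.4525, -0.1981, 0.0634]
tool_rot: [0.194, 0.981, 0.001, 0.002]
ft_force: [2.4, 3.9, 5.9]
grip_width: 0.0203
grasp_force: 59.0
```

Emit:
move_arm([
  {"x": 0, "y": -0.12, "z": 0, "yaw": -0.7},
  {"x": 0, "y": -0.12, "z": 0, "yaw": -0.7},
])

```text
clock: 16.08
eef_pos: [0.452, -0.1993, 0.0634]
tool_rot: [0.188, 0.982, 0.001, 0.002]
ft_force: [1.9, 5.2, 6.2]
grip_width: 0.0202
grasp_force: 59.0
```

Emit:
move_arm([
  {"x": 0, "y": -0.12, "z": 0, "yaw": -0.7},
  {"x": 0, "y": -0.12, "z": 0, "yaw": -0.7},
])

```text
clock: 16.32
eef_pos: [0.4514, -0.2007, 0.0634]
tool_rot: [0.182, 0.983, 0.0, 0.002]
ft_force: [2.8, 4.5, 5.9]
grip_width: 0.0199
grasp_force: 59.0
```

Emit:
move_arm([
  {"x": 0, "y": -0.12, "z": 0, "yaw": -0.7},
  {"x": 0, "y": -0.12, "z": 0, "yaw": -0.7},
])

```text
clock: 16.58
eef_pos: [0.451, -0.2019, 0.0634]
tool_rot: [0.176, 0.984, 0.0, 0.002]
ft_force: [2.3, 4.0, 7.5]
grip_width: 0.0199
grasp_force: 59.0
```

Emit:
move_arm([
  {"x": 0, "y": -0.12, "z": 0, "yaw": -0.7},
  {"x": 0, "y": -0.12, "z": 0, "yaw": -0.7},
])

```text
clock: 16.82
eef_pos: [0.4505, -0.2032, 0.0634]
tool_rot: [0.17, 0.985, 0.0, 0.002]
ft_force: [2.2, 3.2, 7.4]
grip_width: 0.0201
grasp_force: 59.0
```

Emit:
move_arm([
  {"x": 0, "y": -0.12, "z": 0, "yaw": -0.7},
  {"x": 0, "y": -0.12, "z": 0, "yaw": -0.7},
])

```text
clock: 17.08
eef_pos: [0.45, -0.2045, 0.0634]
tool_rot: [0.164, 0.986, -0.0, 0.002]
ft_force: [1.0, 3.2, 4.1]
grip_width: 0.02
grasp_force: 58.9
```

```bash
cat >>h.py <<'E'
def lev():
    o=bot.get_obs();p=o["eef_pos"];r=p[:2]-np.array([.545,-.235]);f=o["ft_force"];t=o["ft_torque"]
    a=np.arctan2(r[1],r[0]);print("ang from rest %.3f R %.4f F %s T %s  tang %.2f  Mz/R %.2f sum %.2f"%(a-np.radians(144.6),np.hypot(*r),np.round(f,1),np.round(t,3),f@[np.sin(a),-np.cos(a),0],-t[2]/.1,f@[np.sin(a),-np.cos(a),0]-t[2]/.1))
E
python3 - <<'E'
from h import *
lev()
z=lambda im,x0,y0,x1,y1,k:cv2.resize(im[y0:y1,x0:x1],None,fx=k,fy=k,interpolation=cv2.INTER_CUBIC)
S=bot.camera("side");T=bot.camera("top");cv2.imwrite("pics/j.png",np.hstack([z(S,275,185,365,275,4.4),z(T,320,170,410,260,4.4)]))
E
```

```text
ang from rest 0.307 R 0.0998 F [1.  3.2 4.1] T [ 0.655 -0.41  -0.095]  tang 3.31  Mz/R 0.95 sum 4.26
```

View pics/j.png

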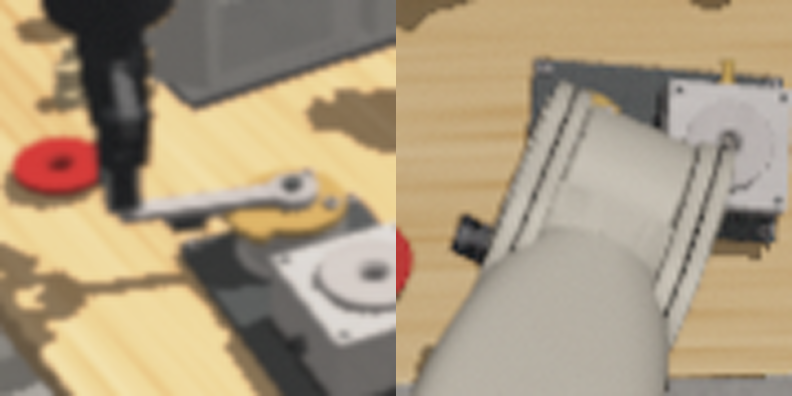

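The gripper and lever are moving together (knob at side crop (120,205)). The firm grip also carries some yaw moment, so I'll read the total torque about the pivot. Any tip before 0.36 rad is click 1, and anything later is click 2.

Emit:
move_arm([
  {"x": 0, "y": -0.12, "z": 0, "yaw": -0.7},
  {"x": 0, "y": -0.12, "z": 0, "yaw": -0.7},
])

```text
clock: 17.42
eef_pos: [0.4497, -0.2057, 0.0634]
tool_rot: [0.158, 0.987, -0.0, 0.002]
ft_force: [3.2, 3.2, 6.1]
grip_width: 0.02
grasp_force: 58.9
```

```bash
python3 -c "from h import *;lev()"
```

```text
ang from rest 0.319 R 0.0997 F [3.2 3.2 6.1] T [ 0.7   -0.381 -0.06 ]  tang 3.97  Mz/R 0.60 sum 4.56
```

Emit:
move_arm([
  {"x": 0, "y": -0.12, "z": 0, "yaw": -0.7},
  {"x": 0, "y": -0.12, "z": 0, "yaw": -0.7},
])

```text
clock: 17.68
eef_pos: [0.4494, -0.2066, 0.0634]
tool_rot: [0.152, 0.988, 0.0, 0.002]
ft_force: [2.0, 3.4, 5.4]
grip_width: 0.0202
grasp_force: 59.0
```

```bash
python3 -c "from h import *;lev()"
```

```text
ang from rest 0.329 R 0.0997 F [2.  3.4 5.4] T [ 0.741 -0.534 -0.113]  tang 3.85  Mz/R 1.13 sum 4.98
```

Emit:
move_arm([
  {"x": 0, "y": -0.12, "z": 0, "yaw": -0.7},
  {"x": 0, "y": -0.12, "z": 0, "yaw": -0.7},
])

```text
clock: 17.92
eef_pos: [0.4491, -0.2076, 0.0634]
tool_rot: [0.146, 0.989, 0.0, 0.002]
ft_force: [1.9, 4.5, 5.8]
grip_width: 0.0202
grasp_force: 58.9
```

```bash
python3 -c "from h import *;lev()"
```

```text
ang from rest 0.340 R 0.0997 F [1.9 4.5 5.8] T [ 0.835 -0.484 -0.178]  tang 4.88  Mz/R 1.78 sum 6.65
```

Emit:
move_arm([
  {"x": 0, "y": -0.12, "z": 0, "yaw": -0.7},
  {"x": 0, "y": -0.12, "z": 0, "yaw": -0.7},
])

```text
clock: 18.18
eef_pos: [0.4488, -0.2087, 0.0634]
tool_rot: [0.14, 0.99, 0.0, 0.002]
ft_force: [2.5, 4.1, 6.0]
grip_width: 0.0205
grasp_force: 58.9
```

```bash
python3 -c "from h import *;lev()"
```

```text
ang from rest 0.351 R 0.0997 F [2.5 4.1 6. ] T [ 0.851 -0.56  -0.213]  tang 4.61  Mz/R 2.13 sum 6.75
```

Emit:
move_arm([
  {"x": 0, "y": -0.12, "z": 0, "yaw": -0.7},
  {"x": 0, "y": -0.12, "z": 0, "yaw": -0.7},
])

```text
clock: 18.42
eef_pos: [0.4484, -0.2098, 0.0634]
tool_rot: [0.134, 0.991, 0.0, 0.002]
ft_force: [2.0, 3.5, 6.2]
grip_width: 0.0203
grasp_force: 58.9
```

```bash
python3 -c "from h import *;lev()"
```

```text
ang from rest 0.363 R 0.0998 F [2.  3.5 6.2] T [ 0.92  -0.53  -0.263]  tang 3.84  Mz/R 2.63 sum 6.48
```

Emit:
move_arm([
  {"x": 0, "y": -0.12, "z": 0, "yaw": -0.7},
  {"x": 0, "y": -0.12, "z": 0, "yaw": -0.7},
])

```text
clock: 18.68
eef_pos: [0.4482, -0.2109, 0.0634]
tool_rot: [0.128, 0.992, 0.0, 0.002]
ft_force: [3.3, 4.4, 5.2]
grip_width: 0.0203
grasp_force: 58.9
```

```bash
python3 -c "from h import *;lev()"
```

```text
ang from rest 0.374 R 0.0998 F [3.3 4.4 5.2] T [ 0.955 -0.52  -0.268]  tang 5.03  Mz/R 2.68 sum 7.71
```

Emit:
move_arm([
  {"x": 0, "y": -0.12, "z": 0, "yaw": -0.7},
  {"x": 0, "y": -0.12, "z": 0, "yaw": -0.7},
])

```text
clock: 18.92
eef_pos: [0.4478, -0.212, 0.0634]
tool_rot: [0.122, 0.993, 0.0, 0.002]
ft_force: [2.3, 4.5, 5.6]
grip_width: 0.02
grasp_force: 59.0
```

```bash
python3 -c "from h import *;lev()"
```

```text
ang from rest 0.385 R 0.0998 F [2.3 4.5 5.6] T [ 0.955 -0.592 -0.234]  tang 4.95  Mz/R 2.34 sum 7.29
```

```bash
cat >>h.py <<'E'
def lv():
    o=bot.get_obs();p=o["eef_pos"];r=p[:2]-np.array([.545,-.235]);t=o["ft_torque"];f=o["ft_force"]
    a=np.arctan2(r[1],r[0])%(2*np.pi);s,c=np.sin(a),-np.cos(a)
    print("ang %.3f  Ft(force) %.2f Ft(torque) %.2f Mz/R %.2f SUM %.2f"%(a-np.radians(144.6),f[0]*s+f[1]*c,(-t[1]*s+t[0]*c)/.2,-t[2]/.1,(-t[1]*s+t[0]*c)/.2-t[2]/.1))
E
python3 -c "from h import *;lv()"
```

```text
ang 0.385  Ft(force) 4.95 Ft(torque) 5.33 Mz/R 2.34 SUM 7.67
```

Emit:
move_arm([
  {"x": 0, "y": -0.12, "z": 0, "yaw": -0.7},
  {"x": 0, "y": -0.12, "z": 0, "yaw": -0.7},
])

```text
clock: 19.18
eef_pos: [0.4476, -0.213, 0.0634]
tool_rot: [0.116, 0.993, 0.001, 0.002]
ft_force: [3.4, 5.3, 7.0]
grip_width: 0.0198
grasp_force: 59.0
```

```bash
python3 -c "from h import *;lv()"
```

```text
ang 0.396  Ft(force) 5.89 Ft(torque) 5.75 Mz/R 3.66 SUM 9.41
```

Emit:
move_arm([
  {"x": 0, "y": -0.12, "z": 0, "yaw": -0.7},
  {"x": 0, "y": -0.12, "z": 0, "yaw": -0.7},
])

```text
clock: 19.42
eef_pos: [0.4473, -0.2141, 0.0634]
tool_rot: [0.11, 0.994, 0.001, 0.002]
ft_force: [2.6, 5.8, 6.5]
grip_width: 0.0198
grasp_force: 59.0
```

```bash
python3 -c "from h import *;lv()"
```

```text
ang 0.407  Ft(force) 6.24 Ft(torque) 6.01 Mz/R 4.02 SUM 10.02
```

Emit:
move_arm([
  {"x": 0, "y": -0.12, "z": 0, "yaw": -0.7},
  {"x": 0, "y": -0.12, "z": 0, "yaw": -0.7},
])

```text
clock: 19.68
eef_pos: [0.447, -0.2153, 0.0634]
tool_rot: [0.104, 0.995, 0.001, 0.002]
ft_force: [2.7, 5.6, 5.1]
grip_width: 0.0202
grasp_force: 58.9
```

```bash
python3 -c "from h import *;lv()"
```

```text
ang 0.419  Ft(force) 6.05 Ft(torque) 6.06 Mz/R 3.38 SUM 9.45
```

Emit:
move_arm([
  {"x": 0, "y": -0.12, "z": 0, "yaw": -0.7},
  {"x": 0, "y": -0.12, "z": 0, "yaw": -0.7},
])

```text
clock: 19.92
eef_pos: [0.4468, -0.2165, 0.0634]
tool_rot: [0.098, 0.995, 0.001, 0.002]
ft_force: [2.3, 4.9, 5.0]
grip_width: 0.02
grasp_force: 58.9
```

```bash
python3 -c "from h import *;lv()"
```

```text
ang 0.432  Ft(force) 5.28 Ft(torque) 6.15 Mz/R 3.21 SUM 9.37
```

Emit:
move_arm([
  {"x": 0, "y": -0.12, "z": 0, "yaw": -0.7},
  {"x": 0, "y": -0.12, "z": 0, "yaw": -0.7},
])

```text
clock: 20.18
eef_pos: [0.4465, -0.2177, 0.0634]
tool_rot: [0.092, 0.996, 0.001, 0.002]
ft_force: [2.9, 6.8, 6.6]
grip_width: 0.0202
grasp_force: 59.0
```

```bash
python3 -c "from h import *;lv()"
```

```text
ang 0.444  Ft(force) 7.16 Ft(torque) 6.82 Mz/R 3.88 SUM 10.69
```

Emit:
move_arm([
  {"x": 0, "y": -0.12, "z": 0, "yaw": -0.7},
  {"x": 0, "y": -0.12, "z": 0, "yaw": -0.7},
])

```text
clock: 20.42
eef_pos: [0.4463, -0.2191, 0.0634]
tool_rot: [0.086, 0.996, 0.0, 0.002]
ft_force: [2.8, 4.4, 4.8]
grip_width: 0.0196
grasp_force: 59.0
```

```bash
python3 -c "from h import *;lv()"
```

```text
ang 0.458  Ft(force) 4.82 Ft(torque) 5.19 Mz/R 2.70 SUM 7.89
```

Emit:
move_arm([
  {"x": 0, "y": -0.12, "z": 0, "yaw": -0.7},
  {"x": 0, "y": -0.12, "z": 0, "yaw": -0.7},
])

```text
clock: 20.68
eef_pos: [0.446, -0.2205, 0.0634]
tool_rot: [0.08, 0.997, 0.0, 0.002]
ft_force: [2.9, 4.5, 6.1]
grip_width: 0.0199
grasp_force: 59.0
```

```bash
python3 -c "from h import *;lv()"
```

```text
ang 0.472  Ft(force) 4.90 Ft(torque) 4.86 Mz/R 2.85 SUM 7.71
```

Emit:
move_arm([
  {"x": 0, "y": -0.12, "z": 0, "yaw": -0.7},
  {"x": 0, "y": -0.12, "z": 0, "yaw": -0.7},
])

```text
clock: 20.92
eef_pos: [0.4458, -0.2218, 0.0634]
tool_rot: [0.073, 0.997, -0.0, 0.002]
ft_force: [3.0, 2.9, 5.5]
grip_width: 0.0197
grasp_force: 58.9
```

```bash
python3 -c "from h import *;lv()"
```

```text
ang 0.485  Ft(force) 3.24 Ft(torque) 4.16 Mz/R 1.87 SUM 6.02
```

Emit:
move_arm([
  {"x": 0, "y": -0.12, "z": 0, "yaw": -0.7},
  {"x": 0, "y": -0.12, "z": 0, "yaw": -0.7},
])

```text
clock: 21.18
eef_pos: [0.4456, -0.2232, 0.0634]
tool_rot: [0.067, 0.998, -0.0, 0.002]
ft_force: [3.2, 2.7, 6.6]
grip_width: 0.0202
grasp_force: 58.9
```

```bash
python3 -c "from h import *;lv()"
```

```text
ang 0.500  Ft(force) 3.05 Ft(torque) 3.59 Mz/R 1.68 SUM 5.27
```

Emit:
move_arm([
  {"x": 0, "y": -0.12, "z": 0, "yaw": -0.7},
  {"x": 0, "y": -0.12, "z": 0, "yaw": -0.7},
])

```text
clock: 21.42
eef_pos: [0.4454, -0.2245, 0.0634]
tool_rot: [0.061, 0.998, -0.0, 0.002]
ft_force: [2.1, 2.0, 6.5]
grip_width: 0.0202
grasp_force: 58.9
```

```bash
python3 -c "from h import *;lv()"
```

```text
ang 0.513  Ft(force) 2.19 Ft(torque) 3.19 Mz/R 2.11 SUM 5.30
```

Click 2 was felt: a peak of about 10.7 N near 0.45 rad, then a fall to 5.3 N. So click 1 was at about 0.25 rad, as the earlier dip fits. I expect click 3 near 0.65, and click 4 near 0.85 must not be reached.

Emit:
move_arm([
  {"x": -0.01, "y": -0.3, "z": 0, "yaw": -1.7},
  {"x": -0.02, "y": -0.6, "z": 0, "yaw": -3.4},
  {"x": -0.04, "y": -0.9, "z": 0, "yaw": -5.2},
  {"x": -0.04, "y": -0.9, "z": 0, "yaw": -5.2},
])

```text
clock: 21.92
eef_pos: [0.4448, -0.2328, 0.0634]
tool_rot: [0.016, 1.0, 0.0, 0.002]
ft_force: [2.6, 5.3, 6.3]
grip_width: 0.0201
grasp_force: 59.1
```

```bash
python3 -c "from h import *;lv()"
```

```text
ang 0.596  Ft(force) 5.31 Ft(torque) 5.29 Mz/R 4.34 SUM 9.62
```

Emit:
move_arm([
  {"x": 0, "y": -0.12, "z": 0, "yaw": -0.7},
  {"x": 0, "y": -0.12, "z": 0, "yaw": -0.7},
])

```text
clock: 22.18
eef_pos: [0.4447, -0.2338, 0.0634]
tool_rot: [0.01, 1.0, 0.0, 0.002]
ft_force: [2.7, 4.6, 6.6]
grip_width: 0.0201
grasp_force: 59.0
```

```bash
python3 -c "from h import *;lv()"
```

```text
ang 0.606  Ft(force) 4.64 Ft(torque) 5.61 Mz/R 4.70 SUM 10.31
```

Emit:
move_arm([
  {"x": 0, "y": -0.12, "z": 0, "yaw": -0.7},
  {"x": 0, "y": -0.12, "z": 0, "yaw": -0.7},
])

```text
clock: 22.42
eef_pos: [0.4447, -0.235, 0.0634]
tool_rot: [0.004, 1.0, 0.0, 0.002]
ft_force: [3.4, 5.4, 7.1]
grip_width: 0.0204
grasp_force: 59.0
```

```bash
python3 -c "from h import *;lv()"
```

```text
ang 0.618  Ft(force) 5.36 Ft(torque) 5.51 Mz/R 4.62 SUM 10.13
```

Emit:
move_arm([
  {"x": 0, "y": -0.12, "z": 0, "yaw": -0.7},
  {"x": 0, "y": -0.12, "z": 0, "yaw": -0.7},
])

```text
clock: 22.68
eef_pos: [0.4447, -0.2362, 0.0634]
tool_rot: [-0.002, 1.0, 0.0, 0.002]
ft_force: [2.0, 5.5, 6.3]
grip_width: 0.0202
grasp_force: 59.0
```

```bash
python3 -c "from h import *;lv()"
```

```text
ang 0.630  Ft(force) 5.49 Ft(torque) 5.40 Mz/R 4.41 SUM 9.81
```

Emit:
move_arm([
  {"x": 0, "y": -0.12, "z": 0, "yaw": -0.7},
  {"x": 0, "y": -0.12, "z": 0, "yaw": -0.7},
])

```text
clock: 22.92
eef_pos: [0.4446, -0.2375, 0.0634]
tool_rot: [-0.008, 1.0, 0.0, 0.002]
ft_force: [2.5, 5.8, 5.5]
grip_width: 0.0199
grasp_force: 59.0
```

```bash
python3 -c "from h import *;lv()"
```

```text
ang 0.643  Ft(force) 5.76 Ft(torque) 5.40 Mz/R 4.72 SUM 10.11
```

Emit:
move_arm([
  {"x": 0, "y": -0.12, "z": 0, "yaw": -0.7},
  {"x": 0, "y": -0.12, "z": 0, "yaw": -0.7},
])

```text
clock: 23.18
eef_pos: [0.4447, -0.2388, 0.0634]
tool_rot: [-0.014, 1.0, 0.0, 0.002]
ft_force: [2.5, 4.8, 6.4]
grip_width: 0.0202
grasp_force: 59.0
```

```bash
python3 -c "from h import *;lv()"
```

```text
ang 0.656  Ft(force) 4.75 Ft(torque) 5.09 Mz/R 4.67 SUM 9.75
```

Emit:
move_arm([
  {"x": 0, "y": -0.12, "z": 0, "yaw": -0.7},
  {"x": 0, "y": -0.12, "z": 0, "yaw": -0.7},
])

```text
clock: 23.42
eef_pos: [0.4447, -0.2403, 0.0634]
tool_rot: [-0.021, 1.0, -0.0, 0.002]
ft_force: [2.2, 3.6, 6.7]
grip_width: 0.0201
grasp_force: 59.0
```

```bash
python3 -c "from h import *;lv()"
```

```text
ang 0.671  Ft(force) 3.50 Ft(torque) 3.98 Mz/R 3.95 SUM 7.93
```

Emit:
move_arm([
  {"x": 0, "y": -0.12, "z": 0, "yaw": -0.7},
  {"x": 0, "y": -0.12, "z": 0, "yaw": -0.7},
])

```text
clock: 23.68
eef_pos: [0.4448, -0.2415, 0.0634]
tool_rot: [-0.027, 1.0, -0.0, 0.002]
ft_force: [2.0, 4.5, 6.3]
grip_width: 0.02
grasp_force: 58.9
```

```bash
python3 -c "from h import *;lv()"
```

```text
ang 0.683  Ft(force) 4.36 Ft(torque) 4.11 Mz/R 4.01 SUM 8.12
```

Emit:
move_arm([
  {"x": 0, "y": -0.12, "z": 0, "yaw": -0.7},
  {"x": 0, "y": -0.12, "z": 0, "yaw": -0.7},
])

```text
clock: 23.92
eef_pos: [0.4448, -0.243, 0.0634]
tool_rot: [-0.033, 0.999, -0.0, 0.002]
ft_force: [2.4, 3.3, 5.1]
grip_width: 0.0205
grasp_force: 58.9
```

```bash
python3 -c "from h import *;lv()"
```

```text
ang 0.697  Ft(force) 3.11 Ft(torque) 3.45 Mz/R 3.22 SUM 6.66
```

Emit:
move_arm([
  {"x": 0, "y": -0.12, "z": 0, "yaw": -0.7},
  {"x": 0, "y": -0.12, "z": 0, "yaw": -0.7},
])

```text
clock: 24.18
eef_pos: [0.4449, -0.2443, 0.0634]
tool_rot: [-0.039, 0.999, -0.001, 0.002]
ft_force: [2.6, 2.4, 4.1]
grip_width: 0.0204
grasp_force: 58.8
```

```bash
python3 -c "from h import *;lv()"
```

```text
ang 0.711  Ft(force) 2.10 Ft(torque) 2.80 Mz/R 3.48 SUM 6.28
```

Emit:
move_arm([
  {"x": 0, "y": -0.12, "z": 0, "yaw": -0.7},
  {"x": 0, "y": -0.12, "z": 0, "yaw": -0.7},
  {"x": 0, "y": -0.12, "z": 0, "yaw": -0.7},
  {"x": 0, "y": -0.12, "z": 0, "yaw": -0.7},
])

```text
clock: 24.68
eef_pos: [0.445, -0.2456, 0.0634]
tool_rot: [-0.045, 0.999, -0.001, 0.002]
ft_force: [3.0, 2.0, 4.4]
grip_width: 0.0199
grasp_force: 58.9
```

```bash
python3 - <<'E'
from h import *
lv()
z=lambda im,x0,y0,x1,y1,k:cv2.resize(im[y0:y1,x0:x1],None,fx=k,fy=k,interpolation=cv2.INTER_CUBIC)
cv2.imwrite("pics/k.png",z(bot.camera("side"),275,175,395,275,6))
E
```

```text
ang 0.723  Ft(force) 1.64 Ft(torque) 2.62 Mz/R 3.27 SUM 5.90
```

View pics/k.png

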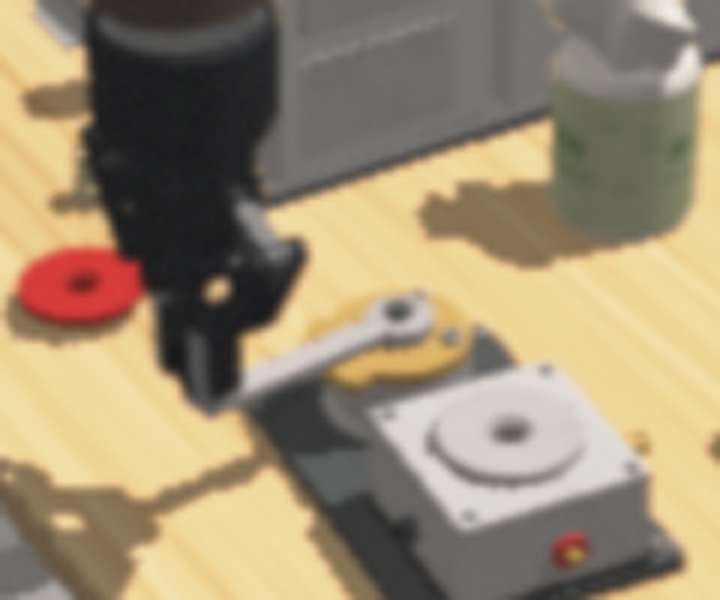

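Click 3 was felt: about 10.1 N near 0.65 rad, falling to 5.9 N. The lever is held at 0.72 rad, well short of click 4 at about 0.85. The picture shows the plate level at (510,430) and the knob gripped at (210,390). Handing in.

```bash
python3 -c "from workcell import bot;print(bot.job_done())"
```

```text
the job is handed in; nothing more can be done
None
```

The job is handed in: the steel aperture plate snapped in and sits level on the block, and the gripper is holding the lever just past the third click. I felt clicks 2 and 3 directly; click 1 I placed at about 0.25 rad, from a weaker dip there and the 0.20 rad tooth spacing.

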